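Push the loose cover up to the fence

ROBOT

A 7-joint arm with a two-finger parallel gripper is mounted at the origin on a cart in front of the work surface, level with it; the furniture and walls round the work are solid. World frame = base frame: x ahead of the robot, y to its left, z up, the work surface at z = 0. Lengths are in mm, angles in rad, forces in N, time in s.
With the tool pointing down it reaches from about 400 to 850 mm from the base axis. Payload 10.4 kg.
Tool frame: the origin (TCP) lies between the finger pads; the fingertips stand r.tip_reach ahead of it and the grasp point (between the pads) lies 3 mm ahead of it (r.tip_reach is the distance from the TCP to the fingertips, in mm); z points along the fingers, y is the line along which they close (so a half turn about z gives the same grasp; the last joint's range is limited). The gripper opens to 85 mm and grips with 20 to 120 N. Pads are 22 mm wide; open, the fingers measure 114 mm over their backs; the gripper's body (76 mm by 85 mm) begins 54 mm behind the grasp point. The pads swing forward as they close: fully open they stand 13 mm farther back than shut.
Start: joints at [-1.188, 0.332, -0.065, 1.46, 0.022, 1.35, -0.088], TCP at [246.71, 574.267, 253.338] pointing down, gripper open.
Joint ranges: [-2.6, 2.6], [-0.5, 2.12], [-1.47, 1.34], [0.16, 2.42], [-1.27, 4.41], [0.06, 2.06], [-2.6, 2.6]. Speed limits (rad/s): [2.22, 2.22, 2.79, 2.79, 3.14, 3.14, 3.14].

INTERFACE

Orientations are given as a rotation vector (axis times angle).
In Python, from rig import sensors, vision, r gives the robot as it stands. The module is installed in compiled form; this text tells all that it offers.
- The arm moves only by the tool move_arm, never from a script. Its argument "commands" is a list of rows, each a list of 7 numbers: the closure, from -1 (fully open) to 1 (shut), then the shift along the tool's x, y, z each as a share of 1000 mm, from -1 to 1, then the turn, a rotation vector about the tool's x, y, z each as a share of 360 degrees, from -1 to 1. In form: [[jaw, tx, ty, tz, ax, ay, az], ...]. A call has 1 to 20 rows; each row is the pose to reach, as a shift and turn from the pose commanded when the call began, along the tool's axes at that moment, turning the shorter way round; what a row does not reach only later rows make up. A row lasts 1/10 s, in which the tool goes at most 50 mm and 8.59 degrees, less where a joint would pass 70% of its speed; a pose out of reach is approached as far as the arm can. A call with a number of a shift or a turn outside -1 to 1 is refused whole. A call with a gripper value outside its range is refused whole. The fingers move at their own pace and stop on an object; "grip_force" is the grip in N (left out, the last holds). Time passes only in rows, so rows that repeat a pose let the fingers close. It gives the time, the measured TCP pose, the force, the opening and the grip force at its end, in the units of the state.
- sensors.read_state(): the state, without advancing time (a new reading comes with each control period).
- vision.snapshot(name): name is "side" or "top" or "wrist"; returns a dict with "color" (400x640x3 uint8, red, green, blue), "fov_y" (degrees; the focal length in pixels is half the picture's height over the tangent of half this angle, whatever the lens; pixels are square), "cx", "cy" (the principal point, pixels), "T" (4x4, takes a point from camera to world coordinates); the wrist camera has in their place "tool_from_camera" (4x4, takes a point from camera to tool coordinates, whose origin is the TCP and whose axes are the flange's). Camera axes: x right, y down, z forward; pixel columns grow to the right and rows downward; lengths in mm; the calibration is good to about 2 mm. A picture is of the moment at which its call begins: read the wrist's pose just before it. There is no depth.
- r.job_done(): hands the job in; it is judged then, once.
Trained networks look in a picture, given as the dict that the camera call returned (one of the last four; its "shot" number tells which), for a name from the list of things; names that differ only in an ending like _2 or _b are one class to them, and where a whole thing is asked for, a point or a joint stands for the part that bears it (a point fixed in the world has none). Each returns a list of dicts, best first, with "confidence" (0 to 1); they miss things now and then, are a little off and sometimes report something else, mostly with a low value. They report only what shows in the picture. A call takes as long as a camera call. They do not tell look-alikes from the thing itself.
- vision.look_for(picture, target): "rect" ([left, top, width, height] in pixels, round what is visible of it).
- vision.regions_of(picture, target): "mask" (400x640 bool, what is visible of it) and "rect" ([left, top, width, height] in pixels, round what is visible of it).
- vision.tip_of(picture, target): "point" ([row, column] in pixels: a listed point, or the origin of a listed thing).
The state is a dict: "t": time; "joints": joint angles; "dq": joint speeds; "joint_efforts": joint torques, N m; "tcp_pos": TCP position; "eef_rot": TCP orientation; "force": force on the tool from outside, world axes, zero at the start; "ft_torque": the same for the moment, N m; "gripper_width": opening from 0.0 (shut) to 1.0 (fully open); "gripper_force": force on a finger pad.
Only numpy, scipy, OpenCV 4.12 (cv2) and the standard library are available. Lean on these libraries where they do the work, as an engineer would, in place of code of your own. Each camera call takes 0.05 s, during which the arm holds its last target. There are 200 camera calls.

TASK

Push the loose moulded cover, the one standing askew by itself on the clear table to the left of the aluminium fence, along the table with the fingertips until its low step edge lies flush against the long face of the fence and its end touches the cover already standing in the fence's far corner, so that the two make a tight straight row. Do not lift or tip the cover, and leave the seated cover in its corner and the cup, the gauge and the finger cot where they are.

Things in the scene. Friction and masses are not known exactly. Their poses are not given: they have to be found in the camera images.
- fence: Fixed L-shaped aluminium fence. Origin: on the table, mid working face; +x into the fence (rightward), +y along the face, away from the robot. Face: plane x = 0, y -135 to 135 mm, 22 mm high, wall 8 mm, 5 mm high foot behind it to x = 36 mm. End stop at the far (+y) end: face at y = 118, x -72 to 0 mm, 22 mm high, foot beyond to y = 150. Near end open.
- loose_cover: The cover to push: brown plastic, 58 (x) x 74 (y) mm, 27-48 g, slides at under 1 N; stands alone, askew, left of the fence. Origin: centre of underside. Tall block x -11 to 29, 32 mm high, faces away from the fence; step x -29 to -11, 10 mm high, faces the fence. Home: its x along minus the fence's x, origin 29 mm before the face and 74 mm to the -y (robot) side of the seated cover's origin.
- seated_cover: An identical loose cover (58 x 74 x 32 mm, same axes) already standing in the corner of the fence, step edge against the long face and one end against the end stop. Origin at the centre of its underside. Not listed: fixed batch covers, 32 mm high, stand further left, none nearer the fence than world y = 0.12 (there at x > 0.56).
- cup: Bystander: loose stainless cup, 67 mm across at the rim, 54 mm high, to the left of the fence; origin at the centre of its underside.
- gauge: Bystander: loose ground steel gap gauge lying flat, 44 x 90 x 12 mm, at the left; origin at the centre of its underside.
- finger_cot: Bystander: loose orange finger cot standing upright, about 18 mm across and 31 mm high, to the left of the fence; origin at the centre of its underside.
Not all that is in view belongs to the job. Leave any turquoise or yellow look-alike of the loose_cover alone.

How it is judged (in metres and radians):
At the end, for the whole second after the job is handed in: The loose cover stands flat and at rest, its step edge within about 4 mm of the fence face and parallel to it within 0.06 rad, its end within about 4 mm of the seated cover's end, and the seated cover still stands in its corner (within about 6 mm of the fence face and the end stop) (x of loose_cover in the frame of fence between -0.0335 and -0.026 m and y of loose_cover in the frame of seated_cover between 0.0715 and 0.0785 m and angle between the y axis of loose_cover and the y axis of fence, either way round below 0.06 rad and x of seated_cover in the frame of fence above -0.0345 m and y of seated_cover in the frame of fence above 0.074 m and height (world z) of loose_cover below 0.004 m and angle between loose_cover's own z axis and vertical below 0.06 rad and linear speed of loose_cover below 0.01 m/s); the robot touches nothing.
It fails at once if the loose cover is lifted off the table (8 mm) or tipped by more than 0.35 rad (height (world z) of loose_cover above 0.008 m or angle between loose_cover's own z axis and vertical above 0.35 rad).
It fails at once if the seated cover is lifted, or moved by more than 12 mm (height (world z) of seated_cover above 0.012 m or distance of seated_cover from where it was at the start of the episode above 0.012 m).
It fails at once if the cup, the gauge or the finger cot is moved by more than 15 mm or the cup or the cot is tipped (distance of any of cup, gauge, finger_cot from where it was at the start of the episode above 0.015 m or angle between any of cup, finger_cot's own z axis and vertical above 0.4 rad).
It also fails if it takes over 54 s, if anything falls off the work surface, if the arm or the gripper's body presses on something with over 40 N, if the wrist force passes 120 N, or if a joint passes its speed limit or range.

## Working session

There is one attempt and no reset: what is moved stays moved. The work goes in short steps, Python scripts to look and compute and a tool call to move; the robot and the scene stay as the last step left them, time stands still between calls to the robot, and variables do not carry over. Pictures are saved under pics/ and viewed, at most 13 in all, crops included, and the job is handed in when it is done.

Besides the shell and the picture viewer there is one more tool, called as name(argument=value, ...), one argument or row to a line, values as JSON. move_arm: Moves the arm, as the interface text tells. Shift numbers are shares of 1000 mm and turn numbers shares of 360 degrees, none past 1 either way. Its arguments: {"type":"object","properties":{"commands":{"type":"array","items":{"type":"array","items":{"type":"number","minimum":-1,"maximum":1}}},"grip_force":{"type":"number"}},"required":["commands"]}

```bash
mkdir -p pics
cat > h.py <<'E'
import numpy as np,cv2
from rig import sensors,vision,r
def ray(p,u,v,z=0.):
    f=p['color'].shape[0]/2/np.tan(np.radians(p['fov_y'])/2)
    T=np.array(p['T']);d=T[:3,:3]@np.array([(u-p['cx'])/f,(v-p['cy'])/f,1]);o=T[:3,3]
    return o+d*(z-o[2])/d[2]
def proj(p,X):
    f=p['color'].shape[0]/2/np.tan(np.radians(p['fov_y'])/2)
    T=np.linalg.inv(np.array(p['T']));c=T[:3,:3]@np.array(X,float)+T[:3,3]
    return c[0]/c[2]*f+p['cx'],c[1]/c[2]*f+p['cy']
def save(p,n): cv2.imwrite('pics/'+n,cv2.cvtColor(p['color'],cv2.COLOR_RGB2BGR))
E
python3 - <<'E'
from h import *
print(sensors.read_state()['eef_rot'],sensors.read_state()['tcp_pos'],r.tip_reach)
for c in('top','side'):
    p=vision.snapshot(c);save(p,c+'0.png');print(c,np.round(p['T'],2).tolist(),p['fov_y'])
    for n in('fence','loose_cover','seated_cover','cup','gauge','finger_cot'):
        for d in vision.tip_of(p,n)[:4]:
            v,u=d['point'];print(n,np.round([u,v],1),round(d['confidence'],2),ray(p,u,v)[:2].round(1))
E
```

```text
[-6.33011416e-01 -3.07696124e+00  2.15647695e-03] [246.59730334 573.92535419 252.51848808] 22.0
top [[-0.01, -1.0, 0.08, 464.55], [-1.0, 0.01, -0.01, 114.6], [0.01, -0.08, -1.0, 897.59], [0.0, 0.0, 0.0, 1.0]] 48.74443493950303
fence [407.9 190.6] 0.95 [559.6 -78.2]
loose_cover [304.6 286.9] 0.91 [367.  134.7]
loose_cover [366.6 249.7] 0.84 [440.1   8.7]
loose_cover [302.3 227.6] 0.73 [486.  138.5]
seated_cover [387.9 154.9] 0.67 [633.9 -38.9]
cup [325.2 104.2] 0.81 [741.6  89.1]
gauge [233.5 251. ] 0.67 [440.2 277.6]
gauge [386.  156.2] 0.48 [631.2 -34.9]
finger_cot [261.7 286.4] 0.64 [369.  220.7]
side [[-1.0, -0.02, 0.0, 569.02], [-0.02, 0.65, -0.76, 771.44], [0.02, -0.76, -0.65, 601.47], [0.0, 0.0, 0.0, 1.0]] 46.93864151806539
fence [335.5 153.6] 0.61 [550.7 -83. ]
loose_cover [392.1 174.2] 0.95 [429.5 -11.8]
loose_cover [366.4 218.5] 0.76 [491.6 128.7]
loose_cover [431.9 220.3] 0.69 [366.7 129.3]
seated_cover [299.  162.6] 0.77 [630.9 -45.5]
seated_cover [336.3 155. ] 0.24 [548.9 -77.6]
gauge [407.9 277.9] 0.9 [429.4 271.5]
finger_cot [434.5 259. ] 0.52 [377.8 227.7]
```

Run:
```python
import cv2
a=cv2.imread('pics/top0.png')[60:340,180:480];cv2.imwrite('pics/topc.png',cv2.resize(a,None,fx=2.1,fy=2.1,interpolation=cv2.INTER_CUBIC))
```

```text
(no output)
```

View pics/topc.png

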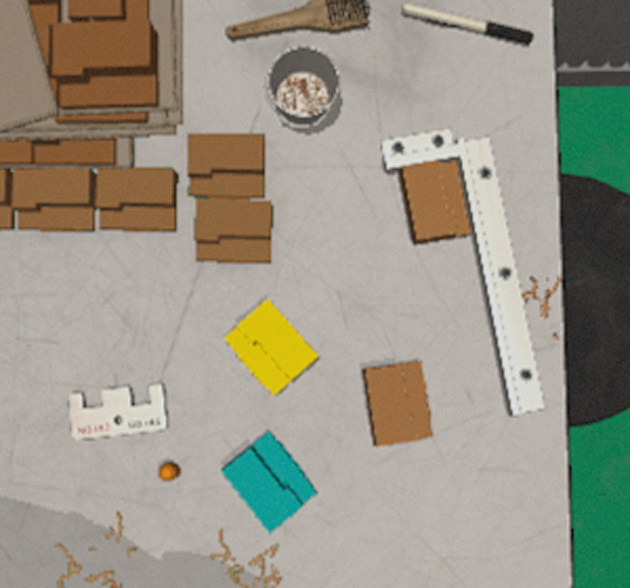

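View pics/side0.png

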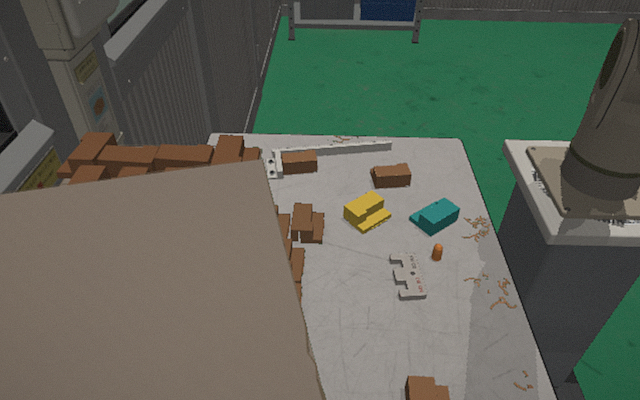

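```bash
cat >> h.py <<'E'
from scipy.optimize import minimize
def box(x0,x1,y0,y1,h): return np.array([[x,y,z] for x in(x0,x1) for y in(y0,y1) for z in(0,h)],float)
COVER=[box(-11,29,-37,37,32),box(-29,-11,-37,37,10)]
FENCE=[box(0,8,-135,135,22),box(0,36,-135,135,5),box(-72,0,118,126,22),box(-72,0,118,150,5)]
def sil(p,parts,q,roi,s=4):
    x,y,a=q;R=np.array([[np.cos(a),-np.sin(a),0],[np.sin(a),np.cos(a),0],[0,0,1]])
    m=np.zeros(((roi[3]-roi[1])*s,(roi[2]-roi[0])*s),np.uint8)
    for b in parts:
        u=np.array([proj(p,R@c+[x,y,0]) for c in b])
        u=((u+.5-np.array(roi[:2]))*s*16-8).round().astype(np.int32)
        cv2.fillConvexPoly(m,cv2.convexHull(u),255,cv2.LINE_AA,4)
    return cv2.resize(m,None,fx=1/s,fy=1/s,interpolation=cv2.INTER_AREA)/255.
def fit(p,parts,q0,mask,roi):
    m=mask[roi[1]:roi[3],roi[0]:roi[2]].astype(float)
    g=lambda w:np.abs(sil(p,parts,(w[0],w[1],w[2]/100),roi)-m).sum()
    w=np.array([q0[0],q0[1],q0[2]*100.])
    for st in(8,2):
        o=minimize(g,w,method='Nelder-Mead',options=dict(initial_simplex=np.vstack([w,w+[st,0,0],w+[0,st,0],w+[0,0,st*1.5]]),xatol=.02,fatol=.02));w=o.x
    return np.array([w[0],w[1],w[2]/100]),o.fun,m.sum()
def brown(p):
    c=cv2.cvtColor(p['color'],cv2.COLOR_RGB2HSV);return (c[...,1]>110)&(c[...,0]<22)&(c[...,2]>35)
def white(p):
    c=cv2.cvtColor(p['color'],cv2.COLOR_RGB2HSV);return (c[...,1]<40)&(c[...,2]>212)
E
python3 - <<'E'
from h import *
p=vision.snapshot('top')
A=(345,222,395,282);B=(362,128,412,182);F=(350,115,450,265)
print('loose',fit(p,COVER,(440,8,.2+np.pi/2+np.pi/2-.0),brown(p),A))
print('seated',fit(p,COVER,(630,-38,.2+np.pi/2),brown(p),B))
print('loose2',fit(p,COVER,(440,8,.2+np.pi/2),brown(p),A))
print('fence',fit(p,FENCE,(555,-75,.2-np.pi/2),white(p),F))
o=p['color'].copy()
o[...,2]=brown(p)*255;o[...,0]=white(p)*255
cv2.imwrite('pics/m.png',cv2.resize(o[60:340,180:480],None,fx=2,fy=2))
E
```

```text
loose (array([437.44062065,   5.48310519,   3.68966138]), np.float64(433.4039215686274), np.float64(1007.0))
seated (array([630.02757709, -35.68190528,   1.78547915]), np.float64(132.69803921568626), np.float64(997.0))
loose2 (array([437.90941874,   4.06273931,   1.68625594]), np.float64(129.67058823529413), np.float64(1007.0))
fence (array([558.11067721, -78.62279535,  -1.38914443]), np.float64(1185.0549019607843), np.float64(1852.0))
```

View pics/m.png

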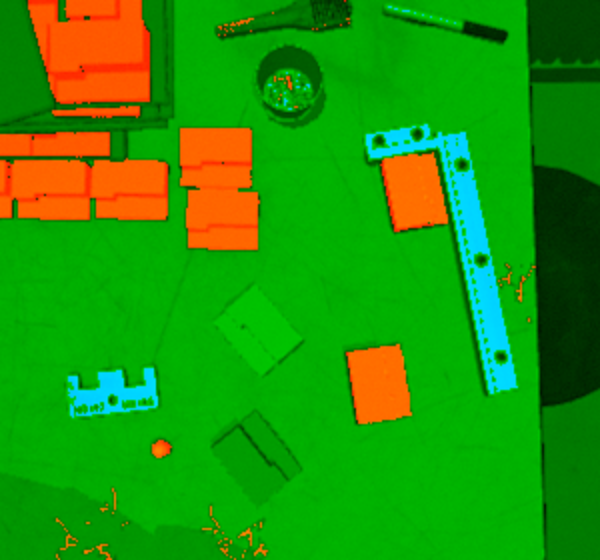

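Run:
```python
from h import *
p=vision.snapshot('top')
for parts,q,roi,m in((COVER,(437.9,4.06,1.686),(345,222,395,282),brown(p)),(COVER,(630,-35.7,1.785),(362,128,412,182),brown(p)),(FENCE,(558.1,-78.6,-1.389),(350,115,450,265),white(p))):
    s=sil(p,parts,q,roi);mm=m[roi[1]:roi[3],roi[0]:roi[2]]
    ys,xs=np.nonzero(s>.5);y2,x2=np.nonzero(mm);print(s.sum(),mm.sum(),xs.min(),xs.max(),ys.min(),ys.max(),'|',x2.min(),x2.max(),y2.min(),y2.max())
o=cv2.resize(cv2.cvtColor(p['color'],cv2.COLOR_RGB2BGR)[115:290,330:450],None,fx=3.4,fy=3.4,interpolation=cv2.INTER_CUBIC)
for parts,q in((COVER,(437.9,4.06,1.686)),(COVER,(630,-35.7,1.785)),(FENCE,(558.1,-78.6,-1.389))):
    a=q[2];R=np.array([[np.cos(a),-np.sin(a),0],[np.sin(a),np.cos(a),0],[0,0,1]])
    for b in parts:
        u=np.array([proj(p,R@c+[q[0],q[1],0]) for c in b])
        for i in range(8):
            for j in range(i):
                if bin(i^j).count('1')==1: cv2.line(o,*[tuple(((u[k]+.5-[330,115])*3.4).astype(int).tolist()) for k in(i,j)],(255,0,0),1)
cv2.imwrite('pics/o.png',o)
```

```text
1137.235294117647 1007 8 41 9 50 | 8 40 10 49
1130.105882352941 1001 7 43 7 49 | 8 41 8 47
3037.549019607843 1846 10 89 5 142 | 13 88 7 141
```

View pics/o.png

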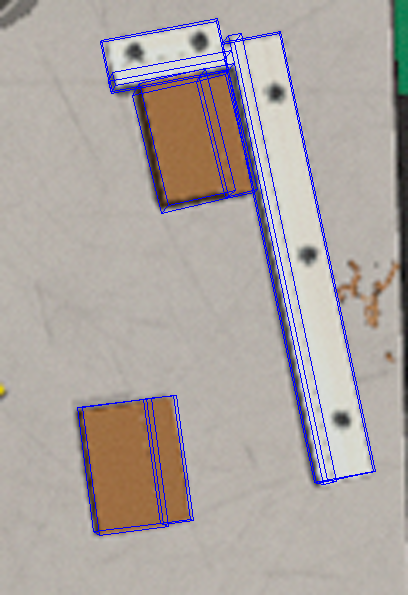

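```bash
cat >> h.py <<'E'
from scipy.spatial.transform import Rotation as Ro
FA=-1.38;FO=np.array([558.1,-78.6])
def f2w(x,y): return FO+np.array([np.cos(FA)*x-np.sin(FA)*y,np.sin(FA)*x+np.cos(FA)*y])
def w2f(x,y):
    d=np.array([x,y])-FO;return np.array([np.cos(FA)*d[0]+np.sin(FA)*d[1],-np.sin(FA)*d[0]+np.cos(FA)*d[1]])
def rel(x,y,z,ya):
    s=sensors.read_state();R=Ro.from_rotvec(s['eef_rot']);P=np.array(s['tcp_pos'])
    # tool y along world heading ya, z down
    best=None
    for k in(0,np.pi):
        yy=np.array([np.cos(ya+k),np.sin(ya+k),0]);zz=np.array([0,0,-1.]);T=Ro.from_matrix(np.c_[np.cross(yy,zz),yy,zz])
        v=(R.inv()*T).as_rotvec()
        if best is None or np.linalg.norm(v)<np.linalg.norm(best):best=v
    d=R.inv().apply(np.array([x,y,z])-P)
    print('shift',(d/1000).round(4),'turn',(best/2/np.pi).round(4),'| F',w2f(*P[:2]).round(1),'z',P[2].round(1),'|force',np.round(s['force'],1),'t',s['t'],'w',s['gripper_width'],'j',np.round(s['joints'],2))
E
python3 - <<'E'
from h import *
w=f2w(-157,-103);print(w);rel(*w,252,FA+np.pi/2)
E
```

```text
[427.19547586  56.01799864]
shift [-0.3704 -0.4049  0.0013] turn [ 0.    -0.     0.155] | F [-700.1 -181.9] z 253.3 |force [-0.  -0.3 -0.4] t 0.8 w 0.9998523739282292 j [-1.19  0.33 -0.06  1.46  0.02  1.35 -0.09]
```

move_arm(
  commands=[
    [0,-0.37,-0.405,0,0,0,0.155],
    [0,-0.37,-0.405,0,0,0,0.155],
    [0,-0.37,-0.405,0,0,0,0.155],
    [0,-0.37,-0.405,0,0,0,0.155],
    [0,-0.37,-0.405,0,0,0,0.155],
    [0,-0.37,-0.405,0,0,0,0.155],
    [0,-0.37,-0.405,0,0,0,0.155],
    [0,-0.37,-0.405,0,0,0,0.155],
    [0,-0.37,-0.405,0,0,0,0.155],
    [0,-0.37,-0.405,0,0,0,0.155],
    [0,-0.37,-0.405,0,0,0,0.155],
    [0,-0.37,-0.405,0,0,0,0.155],
    [0,-0.37,-0.405,0,0,0,0.155],
    [0,-0.37,-0.405,0,0,0,0.155],
    [0,-0.37,-0.405,0,0,0,0.155],
    [0,-0.37,-0.405,0,0,0,0.155],
    [0,-0.37,-0.405,0,0,0,0.155],
    [0,-0.37,-0.405,0,0,0,0.155],
    [0,-0.37,-0.405,0,0,0,0.155],
    [0,-0.37,-0.405,0,0,0,0.155],
  ],
)

```text
t: 2.8
tcp_pos: [426.8, 56.1, 253.3]
eef_rot: [-1.999, -2.423, -0.0]
force: [-0.2, 0.4, -0.3]
gripper_width: 0.501
gripper_force: 0.0
```

Run:
```python
from h import *
w=f2w(-157,-103);rel(*w,45,FA+np.pi/2);print(r.tip_reach)
p=vision.snapshot('wrist');save(p,'w1.png');print(np.round(p['tool_from_camera'],2).tolist())
```

```text
shift [-2.000e-04  4.000e-04  2.083e-01] turn [ 0.     -0.      0.0001] | F [-157.2 -103.4] z 253.3 |force [-0.2  0.4 -0.3] t 2.8 w 0.5009890511760976 j [-0.73 -0.14  0.45  1.96  0.06  1.31 -0.1 ]
22.0
[[0.0, -0.96, -0.26, 66.14], [1.0, 0.0, 0.0, 0.18], [-0.0, -0.26, 0.96, -120.84], [0.0, 0.0, 0.0, 1.0]]
```

View pics/w1.png

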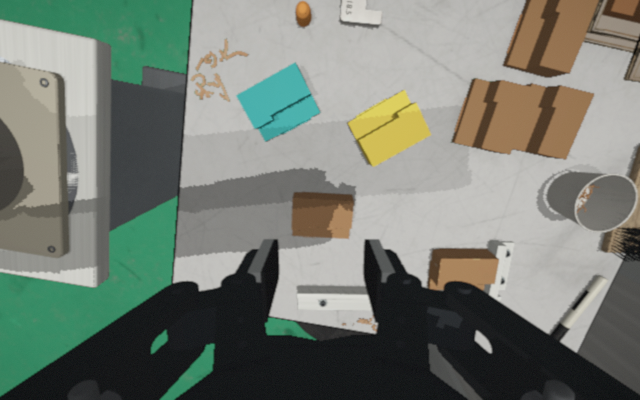

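move_arm(
  commands=[
    [0,0,0,0.1,0,0,0],
    [0,0,0,0.15,0,0,0],
    [0,0,0,0.2,0,0,0],
    [0,0,0,0.21,0,0,0],
    [0,0,0,0.219,0,0,0],
    [0,0,0,0.219,0,0,0],
    [0,0,0,0.219,0,0,0],
  ],
)

```text
t: 3.55
tcp_pos: [427.2, 56.1, 34.9]
eef_rot: [1.999, 2.423, -0.0]
force: [-0.0, 0.3, 0.1]
gripper_width: 0.499
gripper_force: 0.0
```

Run:
```python
from h import *
rel(*f2w(-72,-103),34,FA+np.pi/2);print(r.tip_reach)
p=vision.snapshot('top');save(p,'t2.png');q=vision.snapshot('side')
cv2.imwrite('pics/c2.png',np.hstack([cv2.resize(cv2.cvtColor(a[y:y+100,x:x+100],cv2.COLOR_RGB2BGR),(400,400),interpolation=cv2.INTER_CUBIC) for a,x,y in((p['color'],310,200),(q['color'],340,120))]))
```

```text
shift [-0.085 -0.     0.001] turn [0. 0. 0.] | F [-157. -103.] z 34.9 |force [-0.   0.3  0.1] t 3.55 w 0.49896641858662827 j [-0.7   0.18  0.49  2.19 -0.12  0.79  0.07]
22.0
```

View pics/c2.png

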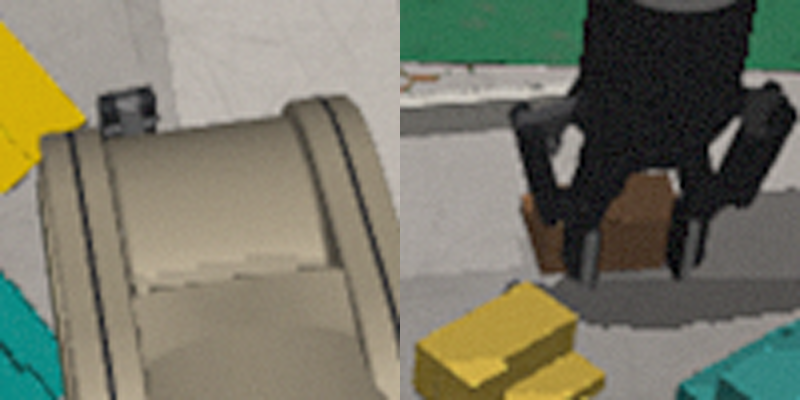

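move_arm(
  commands=[
    [0,-0.005,0,0.003,0,0,0],
    [0,-0.01,0,0.005,0,0,0],
    [0,-0.015,0,0.005,0,0,0],
    [0,-0.02,0,0.005,0,0,0],
    [0,-0.025,0,0.005,0,0,0],
    [0,-0.03,0,0.005,0,0,0],
    [0,-0.035,0,0.005,0,0,0],
    [0,-0.04,0,0.005,0,0,0],
    [0,-0.045,0,0.005,0,0,0],
    [0,-0.05,0,0.005,0,0,0],
    [0,-0.055,0,0.005,0,0,0],
    [0,-0.06,0,0.005,0,0,0],
    [0,-0.065,0,0.005,0,0,0],
    [0,-0.07,0,0.005,0,0,0],
    [0,-0.074,0,0.005,0,0,0],
    [0,-0.077,0,0.005,0,0,0],
    [0,-0.08,0,0.005,0,0,0],
    [0,-0.08,0,0.005,0,0,0],
  ],
)

```text
t: 5.45
tcp_pos: [442.0, -22.8, 29.3]
eef_rot: [2.0, 2.423, -0.0]
force: [-0.4, -0.1, -0.5]
gripper_width: 0.503
gripper_force: 0.0
```

Run:
```python
from h import *
rel(*f2w(-72,-103),30,FA+np.pi/2)
p=vision.snapshot('top');q=vision.snapshot('side')
cv2.imwrite('pics/c3.png',np.hstack([cv2.resize(cv2.cvtColor(a[y:y+100,x:x+100],cv2.COLOR_RGB2BGR),(400,400),interpolation=cv2.INTER_CUBIC) for a,x,y in((p['color'],350,200),(q['color'],320,110))]))
```

```text
shift [-0.0048  0.0004 -0.0007] turn [-0.  0. -0.] | F [ -76.8 -103.4] z 29.3 |force [-0.4 -0.1 -0.5] t 5.45 w 0.5026136708861709 j [-0.55  0.23  0.54  2.17 -0.17  0.78  0.29]
```

View pics/c3.png

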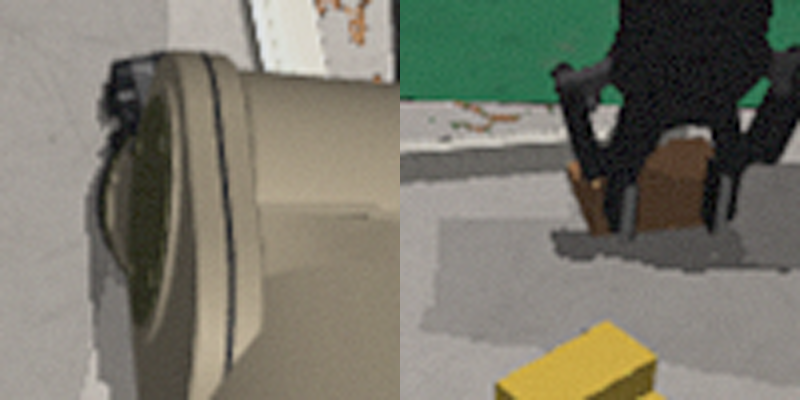

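move_arm(
  commands=[
    [0,-0.001,0,0,0,0,0],
    [0,-0.002,0,0,0,0,0],
    [0,-0.003,0,0,0,0,0],
    [0,-0.004,0,0,0,0,0],
    [0,-0.005,0,0,0,0,0],
    [0,-0.006,0,0,0,0,0],
    [0,-0.007,0,0,0,0,0],
    [0,-0.007,0,0,0,0,0],
  ],
)

```text
t: 6.35
tcp_pos: [443.2, -25.9, 29.5]
eef_rot: [-1.995, -2.423, -0.004]
force: [-2.2, 16.3, 4.6]
gripper_width: 0.497
gripper_force: 8.2
```

move_arm(
  commands=[
    [0,0.012,0,0,0,0,0],
    [0,0.022,0,0,0,0,0],
    [-1,0.022,0,-0.05,0,0,0],
    [-1,0.022,0,-0.1,0,0,0],
    [-1,0.022,0,-0.15,0,0,0],
    [-1,0.022,0,-0.15,0,0,0],
    [-1,0.022,0,-0.15,0,0,0],
  ],
)

```text
t: 7.05
tcp_pos: [439.7, -7.4, 180.2]
eef_rot: [1.998, 2.423, 0.004]
force: [-0.2, 0.2, -1.0]
gripper_width: 0.998
gripper_force: 0.0
```

```bash
cat >> h.py <<'E'
def wrist():
    s=sensors.read_state();p=vision.snapshot('wrist');T=np.eye(4);T[:3,:3]=Ro.from_rotvec(s['eef_rot']).as_matrix();T[:3,3]=s['tcp_pos'];p['T']=T@np.array(p['tool_from_camera']);return p
def drawn(p,items,name):
    o=cv2.cvtColor(p['color'],cv2.COLOR_RGB2BGR).copy()
    for parts,q in items:
        a=q[2];R=np.array([[np.cos(a),-np.sin(a),0],[np.sin(a),np.cos(a),0],[0,0,1]])
        for b in parts:
            u=np.array([proj(p,R@c+[q[0],q[1],0]) for c in b])
            for i in range(8):
                for j in range(i):
                    if bin(i^j).count('1')==1: cv2.line(o,*[tuple(u[k].round().astype(int).tolist()) for k in(i,j)],(255,0,0),1)
    cv2.imwrite('pics/'+name,o)
E
python3 - <<'E'
from h import *
p=wrist();w=f2w(-31,-103)
for d in vision.tip_of(p,'loose_cover')[:4]: v,u=d['point'];print(u,v,d['confidence'],w2f(*ray(p,u,v)[:2]))
drawn(p,[(COVER,(*w,FA+np.pi)),(COVER,(*f2w(-29,80),FA+np.pi)),(FENCE,(*FO,FA))],'w4.png')
rel(*f2w(-40,-103),100,FA+np.pi/2)
E
```

```text
268.5 23.6 0.96 [-241.17282517 -148.50032714]
403.9 56.2 0.91 [-214.83334111  -26.24709664]
319.8 242.7 0.88 [ -32.00710456 -102.95494746]
shift [-0.0523  0.0011  0.0783] turn [-0.0002 -0.      0.0001] | F [ -92.3 -104. ] z 178.3 |force [-0.3  0.8 -1.5] t 7.15 w 0.998697639033438 j [-0.65 -0.05  0.56  2.05  0.03  1.14  0.08]
```

View pics/w4.png

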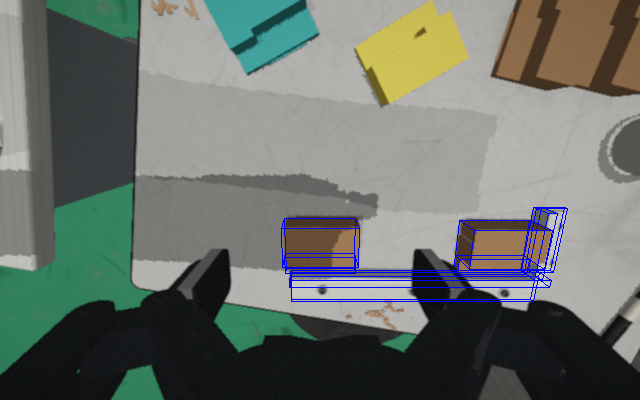

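move_arm(
  commands=[
    [-1,-0.05,0,0,0,0,0],
    [-1,-0.052,0,0.02,0,0,0],
    [-1,-0.052,0,0.06,0,0,0],
    [-1,-0.052,0,0.09,0,0,0],
    [-1,-0.052,0,0.11,0,0,0],
    [-1,-0.052,0,0.12,0,0,0],
    [-1,-0.052,0,0.126,0,0,0],
    [-1,-0.052,0,0.13,0,0,0],
    [-1,-0.052,0,0.134,0,0,0],
    [-1,-0.052,0,0.138,0,0,0],
    [-1,-0.052,0,0.142,0,0,0],
    [-1,-0.052,0,0.146,0,0,0],
    [-1,-0.052,0,0.15,0,0,0],
    [-1,-0.052,0,0.15,0,0,0],
  ],
)

```text
t: 8.55
tcp_pos: [448.7, -58.8, 28.8]
eef_rot: [-1.999, -2.423, 0.001]
force: [0.6, -0.5, 0.2]
gripper_width: 0.999
gripper_force: 0.0
```

Run:
```python
from h import *
rel(*f2w(-40,-23),30,FA+np.pi/2)
```

```text
shift [-0.0003  0.0806 -0.0012] turn [-0.0001 -0.      0.0001] | F [ -40.2 -103.6] z 28.8 |force [ 0.6 -0.5  0.2] t 8.55 w 0.999055635745768 j [-0.53  0.26  0.62  2.15 -0.21  0.79  0.41]
```

move_arm(
  commands=[
    [-1,0,0.005,0,0,0,0],
    [-1,0,0.01,0,0,0,0],
    [-1,0,0.015,0,0,0,0],
    [-1,0,0.02,0,0,0,0],
    [-1,0,0.025,0,0,0,0],
    [-1,0,0.03,0,0,0,0],
    [-1,0,0.035,0,0,0,0],
    [-1,0,0.04,0,0,0,0],
    [-1,0,0.045,0,0,0,0],
    [-1,0,0.05,0,0,0,0],
    [-1,0,0.055,0,0,0,0],
    [-1,0,0.06,0,0,0,0],
    [-1,0,0.065,0,0,0,0],
    [-1,0,0.07,0,0,0,0],
    [-1,0,0.075,0,0,0,0],
    [-1,0,0.075,0,0,0,0],
  ],
)

```text
t: 10.15
tcp_pos: [523.4, -44.3, 29.3]
eef_rot: [1.999, 2.423, 0.0]
force: [-0.2, -0.9, -0.6]
gripper_width: 1.002
gripper_force: 0.0
```

move_arm(
  commands=[
    [-1,0,-0.002,0,0,0,0],
    [-1,0,-0.003,-0.04,0,0,0],
    [-1,0,-0.003,-0.09,0,0,0],
    [0,0.06,-0.003,-0.14,0,0,0],
    [0.5,0.06,-0.003,-0.15,0,0,0],
    [0.5,0.06,-0.003,-0.15,0,0,0],
    [0.5,0.06,-0.003,-0.15,0,0,0],
  ],
)

```text
t: 10.85
tcp_pos: [508.2, 14.1, 179.5]
eef_rot: [1.998, 2.424, 0.002]
force: [-1.1, -0.8, 0.1]
gripper_width: 0.333
gripper_force: 0.0
```

Run:
```python
from h import *
p=wrist();y=-26.5-42.5+37;w=f2w(-31,y)
for d in vision.tip_of(p,'loose_cover')[:4]: v,u=d['point'];print(u,v,d['confidence'],w2f(*ray(p,u,v)[:2]))
drawn(p,[(COVER,(*w,FA+np.pi)),(COVER,(*f2w(-29,80),FA+np.pi)),(FENCE,(*FO,FA))],'w5.png')
rel(*f2w(-40,-100),100,FA)
```

```text
320.4 247.5 0.95 [-34.80450192 -31.28502605]
324.0 67.7 0.92 [-212.97152963  -28.21493357]
190.1 36.6 0.9 [-238.46917619 -148.13299812]
shift [-0.0594 -0.0676  0.0784] turn [-2.000e-04  2.000e-04  2.499e-01] | F [-99.4 -32.2] z 178.3 |force [ 0.5 -0.8 -0.6] t 10.95 w 0.2543868079477503 j [-0.69  0.14  0.62  1.89 -0.09  1.14  0.16]
```

View pics/w5.png

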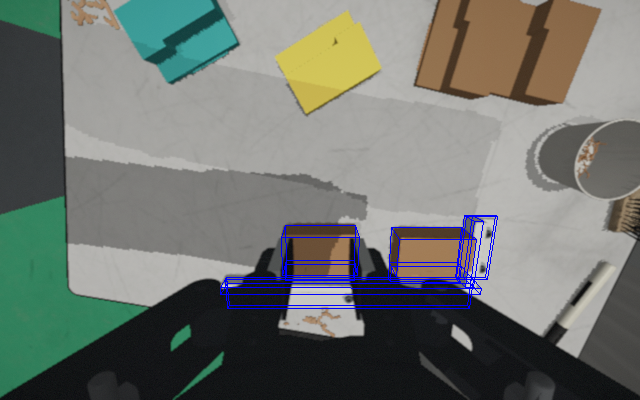

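move_arm(
  commands=[
    [0.6,0,-0.06,0,0,0,0.02],
    [0.6,-0.03,-0.06,0,0,0,0.04],
    [0.6,-0.063,-0.06,0,0,0,0.065],
    [0.6,-0.063,-0.06,0,0,0,0.09],
    [0.6,-0.063,-0.06,0,0,0,0.11],
    [0.6,-0.063,-0.06,0,0,0,0.13],
    [0.6,-0.063,-0.06,0,0,0,0.155],
    [0.6,-0.063,-0.06,0,0,0,0.18],
    [0.6,-0.063,-0.06,0,0,0,0.2],
    [0.6,-0.063,-0.06,0,0,0,0.22],
    [0.6,-0.063,-0.06,0,0,0,0.24],
    [0.6,-0.063,-0.06,0.02,0,0,0.25],
    [0.6,-0.063,-0.06,0.06,0,0,0.25],
    [0.6,-0.063,-0.06,0.1,0,0,0.25],
    [0.6,-0.063,-0.06,0.12,0,0,0.25],
    [0.6,-0.063,-0.06,0.13,0,0,0.25],
    [0.6,-0.063,-0.06,0.14,0,0,0.25],
    [0.6,-0.063,-0.06,0.146,0,0,0.25],
    [0.6,-0.063,-0.06,0.146,0,0,0.25],
  ],
)

```text
t: 12.85
tcp_pos: [461.4, -59.6, 33.1]
eef_rot: [3.127, 0.299, -0.0]
force: [0.6, -0.2, 0.9]
gripper_width: 0.2
gripper_force: 0.0
```

Run:
```python
from h import *
rel(*f2w(-36,-46),32,FA)
```

```text
shift [0.0454 0.001  0.0011] turn [-0.  0. -0.] | F [-37.  -91.4] z 33.1 |force [ 0.6 -0.2  0.9] t 12.85 w 0.19971111360731963 j [-0.59  0.29  0.68  2.12 -0.25  0.81 -1.13]
```

move_arm(
  commands=[
    [0.6,0.005,0,0.002,0,0,0],
    [0.6,0.01,0,0.002,0,0,0],
    [0.6,0.014,0,0.002,0,0,0],
    [0.6,0.018,0,0.002,0,0,0],
    [0.6,0.022,0,0.002,0,0,0],
    [0.6,0.026,0,0.002,0,0,0],
    [0.6,0.03,0,0.002,0,0,0],
    [0.6,0.034,0,0.002,0,0,0],
    [0.6,0.038,0,0.002,0,0,0],
    [0.6,0.041,0,0.002,0,0,0],
    [0.6,0.043,0,0.002,0,0,0],
    [0.6,0.044,0,0.002,0,0,0],
    [0.6,0.045,0,0.002,0,0,0],
    [0.6,0.045,0,0.002,0,0,0],
  ],
)

```text
t: 14.25
tcp_pos: [505.6, -50.8, 31.3]
eef_rot: [-3.127, -0.3, -0.0]
force: [0.8, -0.8, -1.0]
gripper_width: 0.197
gripper_force: 0.0
```

move_arm(
  commands=[
    [0.6,0.001,0,0,0,0,0],
    [0.6,0.002,0,0,0,0,0],
    [0.6,0.002,0,0,0,0,0],
  ],
)

```text
t: 14.55
tcp_pos: [507.7, -50.4, 31.3]
eef_rot: [-3.127, -0.3, -0.0]
force: [-0.9, -0.1, -1.3]
gripper_width: 0.2
gripper_force: 0.0
```

move_arm(
  commands=[
    [0.6,0.001,0,0,0,0,0],
    [0.6,0.002,0,0,0,0,0],
    [0.6,0.002,0,0,0,0,0],
  ],
)

```text
t: 14.85
tcp_pos: [509.7, -50.0, 31.3]
eef_rot: [-3.127, -0.3, -0.0]
force: [1.0, 0.3, -0.1]
gripper_width: 0.201
gripper_force: 0.0
```

move_arm(
  commands=[
    [0.6,0.001,0,0,0,0,0],
    [0.6,0.002,0,0,0,0,0],
    [0.6,0.002,0,0,0,0,0],
  ],
)

```text
t: 15.15
tcp_pos: [510.6, -50.0, 31.0]
eef_rot: [-3.127, -0.299, 0.003]
force: [-4.3, 0.2, 3.4]
gripper_width: 0.201
gripper_force: 2.5
```

move_arm(
  commands=[
    [0.6,0.001,0,0,0,0,0],
    [0.6,0.001,0,0,0,0,0],
  ],
)

```text
t: 15.35
tcp_pos: [510.7, -50.0, 30.8]
eef_rot: [-3.127, -0.299, 0.006]
force: [-9.1, -0.1, 6.4]
gripper_width: 0.203
gripper_force: 4.5
```

Run:
```python
from h import *
rel(*f2w(-110,-60),180,FA+np.pi/2)
```

```text
shift [-0.0194 -0.073  -0.149 ] turn [0.0004 0.0006 0.2499] | F [-37.1 -41.1] z 30.8 |force [-9.1 -0.1  6.4] t 15.35 w 0.20267998739013302 j [-0.55  0.4   0.65  2.   -0.32  0.85 -1.11]
```

move_arm(
  commands=[
    [0.6,-0.01,0,0,0,0,0],
    [0.6,-0.025,0,0,0,0,0],
    [0.6,-0.025,0,-0.05,0,0,0],
    [0.6,-0.025,0,-0.1,0,0,0],
    [0.6,-0.025,0,-0.15,0,0,0],
    [0.6,-0.06,-0.03,-0.15,0,0,0],
    [0.6,-0.06,-0.07,-0.15,0,0,0],
    [0.6,-0.06,-0.07,-0.15,0,0,0],
  ],
)

```text
t: 16.15
tcp_pos: [439.1, 12.2, 181.7]
eef_rot: [-3.123, -0.308, -0.003]
force: [0.1, -0.3, -0.1]
gripper_width: 0.201
gripper_force: 0.0
```

Run:
```python
from h import *
p=wrist()
drawn(p,[],'w6.png')
for d in vision.tip_of(p,'loose_cover')[:4]: v,u=d['point'];print(u,v,d['confidence'],w2f(*ray(p,u,v)[:2]))
for d in vision.tip_of(p,'seated_cover')[:3]: v,u=d['point'];print('s',u,v,d['confidence'],w2f(*ray(p,u,v)[:2]))
rel(*f2w(-110,-60),180,FA+np.pi/2)
```

```text
405.6 75.8 0.86 [-33.86507133   7.69459725]
213.7 111.4 0.65 [-215.28952035  -25.16544339]
200.5 230.5 0.56 [-239.76039931 -146.71910898]
shift [ 0.0393 -0.0031  0.0014] turn [ 1.000e-04 -2.000e-04 -2.499e-01] | F [-106.9  -99.3] z 181.4 |force [ 1.  -1.8 -0.2] t 16.3 w 0.19932153945999798 j [-0.8  -0.06  0.67  2.05  0.04  1.14 -1.53]
```

View pics/w6.png

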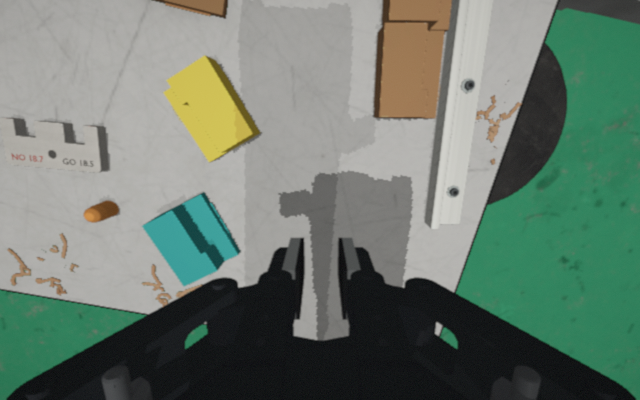

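move_arm(
  commands=[
    [0.3,0.04,0,0,0,0,-0.02],
    [0.1,0.08,0,0,0,0,-0.04],
    [0.1,0.102,0.007,0,0,0,-0.065],
    [0.1,0.102,0.007,0,0,0,-0.09],
    [0.1,0.102,0.007,0,0,0,-0.11],
    [0.1,0.102,0.007,0,0,0,-0.13],
    [0.1,0.102,0.007,0,0,0,-0.155],
    [0.1,0.102,0.007,0,0,0,-0.18],
    [0.1,0.102,0.007,0,0,0,-0.2],
    [0.1,0.102,0.007,0,0,0,-0.22],
    [0.1,0.102,0.007,0,0,0,-0.24],
    [0.1,0.102,0.007,0.02,0,0,-0.25],
    [0.1,0.102,0.007,0.06,0,0,-0.25],
    [0.1,0.102,0.007,0.1,0,0,-0.25],
    [0.1,0.102,0.007,0.13,0,0,-0.25],
    [0.1,0.102,0.007,0.145,0,0,-0.25],
    [0.1,0.102,0.007,0.15,0,0,-0.25],
    [0.1,0.102,0.007,0.15,0,0,-0.25],
  ],
)

```text
t: 18.1
tcp_pos: [542.1, 19.7, 31.5]
eef_rot: [2.0, 2.422, -0.0]
force: [-0.7, -0.1, 0.1]
gripper_width: 0.45
gripper_force: 0.0
```

Run:
```python
from h import *
rel(*f2w(-76,3),31,FA+np.pi/2)
```

```text
shift [-0.0235  0.0001  0.0006] turn [ 0.      0.0001 -0.0001] | F [-99.5   2.9] z 31.5 |force [-0.7 -0.1  0.1] t 18.1 w 0.4495079001296628 j [-0.54  0.42  0.5   1.92 -0.26  0.86  0.28]
```

move_arm(
  commands=[
    [0.1,-0.005,0,0,0,0,0],
    [0.1,-0.01,0,0,0,0,0],
    [0.1,-0.015,0,0,0,0,0],
    [0.1,-0.018,0,0,0,0,0],
    [0.1,-0.02,0,0,0,0,0],
    [0.1,-0.022,0,0,0,0,0],
    [0.1,-0.022,0,0,0,0,0],
  ],
)

```text
t: 18.8
tcp_pos: [545.9, -1.6, 31.3]
eef_rot: [-2.0, -2.423, -0.0]
force: [0.4, -1.1, -0.5]
gripper_width: 0.448
gripper_force: 0.0
```

move_arm(
  commands=[
    [0.1,-0.001,0,0,0,0,0],
    [0.1,-0.002,0,0,0,0,0],
    [0.1,-0.002,0,0,0,0,0],
  ],
)

```text
t: 19.1
tcp_pos: [546.3, -3.4, 31.3]
eef_rot: [-1.999, -2.423, -0.0]
force: [-0.5, -0.0, 0.4]
gripper_width: 0.448
gripper_force: 0.0
```

move_arm(
  commands=[
    [0.1,-0.001,0,0,0,0,0],
    [0.1,-0.001,0,0,0,0,0],
  ],
)

```text
t: 19.3
tcp_pos: [546.5, -4.4, 31.3]
eef_rot: [1.999, 2.423, 0.0]
force: [-0.7, -0.8, 0.6]
gripper_width: 0.456
gripper_force: 0.0
```

move_arm(
  commands=[
    [0.1,-0.001,0,0,0,0,0],
    [0.1,-0.002,0,0,0,0,0],
    [0.1,-0.002,0,0,0,0,0],
  ],
)

```text
t: 19.6
tcp_pos: [546.8, -6.4, 31.3]
eef_rot: [-2.0, -2.423, -0.0]
force: [0.6, -0.6, 0.8]
gripper_width: 0.446
gripper_force: 0.0
```

move_arm(
  commands=[
    [0.1,-0.001,0,0,0,0,0],
    [0.1,-0.001,0,0,0,0,0],
  ],
)

```text
t: 19.8
tcp_pos: [547.0, -7.3, 31.3]
eef_rot: [1.999, 2.423, 0.0]
force: [1.1, -0.0, -0.0]
gripper_width: 0.447
gripper_force: 0.0
```

move_arm(
  commands=[
    [0.1,-0.001,0,0,0,0,0],
    [0.1,-0.001,0,0,0,0,0],
  ],
)

```text
t: 20.0
tcp_pos: [547.3, -7.5, 31.4]
eef_rot: [-1.999, -2.423, -0.001]
force: [0.5, 3.2, 1.3]
gripper_width: 0.447
gripper_force: 1.9
```

move_arm(
  commands=[
    [0.1,-0.001,0,0,0,0,0],
    [0.1,-0.001,0,0,0,0,0],
  ],
)

```text
t: 20.2
tcp_pos: [547.4, -7.5, 31.4]
eef_rot: [-1.997, -2.423, -0.002]
force: [-1.1, 6.2, 1.8]
gripper_width: 0.452
gripper_force: 3.6
```

move_arm(
  commands=[
    [0.1,-0.001,0,0,0,0,0],
    [0.1,-0.001,0,0,0,0,0],
  ],
)

```text
t: 20.4
tcp_pos: [547.6, -7.6, 31.4]
eef_rot: [-1.996, -2.423, -0.003]
force: [-1.9, 10.5, 3.4]
gripper_width: 0.452
gripper_force: 5.1
```

move_arm(
  commands=[
    [0.1,0.01,0,0,0,0,0],
    [0.1,0.02,0,0,0,0,0],
    [0.1,0.02,0,-0.05,0,0,0],
    [0.1,0.02,0,-0.1,0,0,0],
    [0.1,0.02,0,-0.15,0,0,0],
    [0.1,0.02,0,-0.2,0,0,0],
    [0.1,0.07,0,-0.22,0,0,0],
    [0.1,0.12,0,-0.22,0,0,0],
    [0.1,0.17,0,-0.22,0,0,0],
    [0.1,0.22,-0.04,-0.22,0,0,0],
    [0.1,0.27,-0.08,-0.22,0,0,0],
    [0.1,0.32,-0.1,-0.22,0,0,0],
    [0.1,0.36,-0.1,-0.22,0,0,0],
    [0.1,0.36,-0.1,-0.22,0,0,0],
    [0.1,0.36,-0.1,-0.22,0,0,0],
  ],
)

```text
t: 21.9
tcp_pos: [378.5, 327.6, 251.0]
eef_rot: [-1.992, -2.429, 0.0]
force: [1.1, -0.5, -1.5]
gripper_width: 0.451
gripper_force: 0.0
```

Run:
```python
from h import *
p=vision.snapshot('top')
S=(630.,-35.7,1.77);w=f2w(-29,6)
L,e,n=fit(p,COVER,(*w,1.77),brown(p),(362,165,420,220)); S2,e2,n2=fit(p,COVER,S,brown(p),(362,128,420,182));print(L,S2,e,e2,w2f(*L[:2]),w2f(*S2[:2]))
o=cv2.cvtColor(p['color'],cv2.COLOR_RGB2BGR)[115:265,340:460]
cv2.imwrite('pics/t7.png',cv2.resize(o,None,fx=4,fy=4,interpolation=cv2.INTER_CUBIC))
```

```text
[568.0822602  -46.38605792   1.69260374] [625.28845301 -36.12489486   1.69563041] 261.55686274509804 251.11764705882354 [-29.73632864  15.91019618] [-28.96265785  74.02423404]
```

View pics/t7.png

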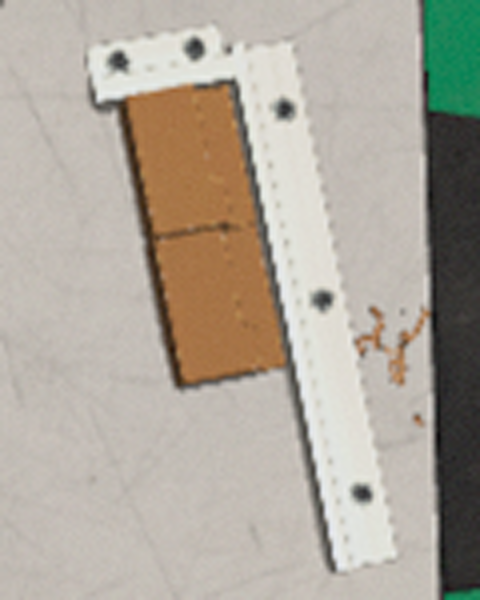

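```bash
python3 -c "
from rig import r
print(r.job_done())"
```

```text
the job is handed in; nothing more can be done
None
```

I pushed the loose cover flush against the fence and up against the seated cover, and handed the job in at about 22 s. The last top picture shows a tight straight row, but I got no verdict back, and I judged the final fit by eye and contact force because the last position fit was unreliable.

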